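# Slide the hob's touch bar up to full heat under the saucepan

## Robot

A 6-joint arm with a two-finger parallel gripper is mounted at the origin on the work surface. World frame = base frame: x ahead of the robot, y to its left, z up, the work surface at z = 0. Lengths are in mm, angles in degrees, forces in N, time in s.
With the tool pointing down it reaches from about 300 to 850 mm from the base axis. Payload 4.2 kg.
Tool frame: the origin (TCP) lies on the centre line of the jaws, within the pads' length; the fingertips stand 14 mm ahead of it and the grasp point (between the pads) lies 5 mm behind it; z points along the fingers, y is the direction in which the jaws open and shut (so a half turn about z gives the same grasp; the last joint's range is limited). The gripper opens to 91 mm and grips with 3 to 60 N. Pads are 32 mm wide; open, the fingers measure 118 mm over their backs; the gripper's body (76 mm by 178 mm) begins 60 mm behind the grasp point.
Start: joints at [-1.146, 18.312, 89.639, -0, 72.044, -1.146], TCP at [575.018, 0, 190.576] pointing down, gripper open.
Joint ranges: [-177.97, 177.97], [-48.28, 115.42], [12.27, 149.76], [-77.06, 257.06], [2.81, 150.46], [-146.56, 146.56]. Speed limits (degrees/s): [147.25, 147.25, 180, 180, 180, 180].

## Interface

Orientations are given as [roll, pitch, yaw] about the fixed x, y, z axes, in that order (R = Rz(yaw) Ry(pitch) Rx(roll)).
In Python, from workcell import env gives the robot as it stands.
- The arm moves only by the tool play_rows, never from a script. Its argument "increments" is a list of rows, each a list of 5 numbers: the shift along the world's x, y, z in mm, then the turn about the world's z in degrees, then the closure, from 0 (fully open) to 1 (shut). In form: [[x, y, z, yaw, fingers], ...]. A call has 1 to 20 rows; each row shifts and turns the commanded pose from where the row before left it; what a row does not reach is not made up. A row lasts 1/8 s, in which the tool goes at most 62.5 mm and 10.7 degrees, less where a joint would pass 70% of its speed; a pose out of reach is approached as far as the arm can. A call is refused whole if a number of a shift passes 62.5 or a number of a turn 10.7, either way. A call with a gripper value outside its range is refused whole. The fingers move at their own pace and stop on an object; "newtons" is the grip in N (left out, the last holds). Time passes only in rows, so rows that do not move let the fingers close. It gives the time, the measured TCP pose, the force and the opening at its end, in the units of the state.
- env.state(): the state, without advancing time (a new reading comes with each control period).
- env.grab_frame(name): name is "scene" or "side" or "wrist"; returns the picture (420x560x3 uint8, red, green, blue); there is no depth.
- env.calibration(name): a dict with "fx", "fy", "cx", "cy" (pixels), "R" (3x3) and "t" (3): a world point X has camera coordinates R X + t; the wrist camera has in their place "hand_eye" (4x4, takes a point from camera to tool coordinates, whose origin is the TCP and whose axes are the flange's). Camera axes: x right, y down, z forward; pixel columns grow to the right and rows downward; lengths in mm; the calibration is good to about 2 mm. A picture is of the moment at which its call begins: read the wrist's pose just before it. calibration takes no time and is no camera call.
- env.job_done(): hands the job in, once; it reports no verdict.
The state is a dict: "time_s": time; "qpos": joint angles; "qvel": joint speeds; "effort": joint torques, N m; "ee_pos": TCP position; "ee_rot": TCP orientation; "force": force on the tool from outside, world axes, zero at the start; "torque": the same for the moment, N m; "gripper_width": finger opening in mm.
Only numpy, scipy, OpenCV 4.12 (cv2) and the standard library are available. Lean on these libraries where they do the work, as an engineer would, in place of code of your own. Each camera call takes 0.05 s, during which the arm holds its last target.

## Task

Turn the heat under the saucepan up to full: with the fingertips held together, stroke lightly along the touch bar in front of the zone the saucepan stands on, over all four raised ribs in order from the shortest (left) to the longest (right). Finish with the fingertips still resting on the longest rib, holding the bar lightly pressed. Press gently throughout, do not press the other zone's bar, and leave the pans and everything else standing where they are: nothing is to be picked up or pushed.

Things in the scene. Friction and masses are not known exactly. Their poses are not given: they have to be found in the camera images.
- hob: Black glass-topped two-zone induction hob standing on the worktop, 360 x 600 x 45 mm (x, y, z), fixed. Origin at the centre of its underside; its x axis points away from the robot side to its far edge, y to its left as seen from the robot, z up. Two round cooking zones lie side by side towards its far half; in front of each zone, along the edge nearest the robot, is that zone's own dark grey touch bar.
- saucepan: Steel saucepan, 160 mm across, 85 mm high, with one black handle (along its x axis, out to 208 mm from its centre). Loose, standing on one of the two cooking zones. Origin: centre of its underside.
- moka: Aluminium stove-top coffee pot, 96 mm across the foot, 182 mm high, waisted, with a black handle along its x axis (to 92 mm). Loose, standing on the other zone. Origin: centre of its underside.
- shaker: Small steel salt shaker, 40 mm across, 62 mm high, loose, standing on the glass just behind the gap between the two touch bars. Origin: centre of its underside.
- mug: White mug, 80 mm across, 90 mm high, handle at its +y, loose, left of the hob. Origin: centre of underside.
- bowl: Terracotta-coloured bowl, 150 mm across, 70 mm high, loose, left of the hob. Origin: centre of underside.
- jar: Amber glass jar with steel cap, 70 mm across, 100 mm high, loose, right of the hob. Origin: centre of underside.
- apple: Apple, 74 mm across, 64 mm high, loose, right of the hob. Origin: centre of underside.
- spoon: Wooden spoon lying flat on the glass between the two zones, behind the shaker, loose, about 190 mm long along its x axis (handle end at -x), about 20 mm high. Origin: on the glass, about the middle of its length.
- zone_left (a point): Centre of the left cooking zone (a thin grey ring 196 mm across), on the glass, 45 mm above the worktop.
- bar_left (a joint): How far the left zone's touch bar is pressed down (m): 0 at rest, 0.008 bottomed. The bar moves straight down as one piece on a soft spring (about 0.5 N to start, 4 N at the bottom, hard below that) and springs back when let go.
- bar_left_mid (a point): Middle of the top face of the left zone's touch bar: a dark grey bar 36 mm (x) by 200 mm (y, along the hob's y), its top 10 mm above the glass at rest. It carries four raised metal ribs across it, 56 mm apart, that grow longer from the low end (left, +y) to the high end (right, -y).
- rib_left_1 (a point): Rib 1 of 4 on the left zone's touch bar (lowest heat, left end): a rounded metal ridge 14 mm long across the bar, about 9 mm wide, standing 1.5 mm above the bar's top. This point: middle of its crown; x across the bar, y along it to the left. It moves down with the bar.
- rib_left_2 (a point): Rib 2 of 4 on the left zone's touch bar (second): a rounded metal ridge 20 mm long across the bar, about 9 mm wide, standing 1.5 mm above the bar's top. This point: middle of its crown; x across the bar, y along it to the left. It moves down with the bar.
- rib_left_3 (a point): Rib 3 of 4 on the left zone's touch bar (third): a rounded metal ridge 26 mm long across the bar, about 9 mm wide, standing 1.5 mm above the bar's top. This point: middle of its crown; x across the bar, y along it to the left. It moves down with the bar.
- rib_left_4 (a point): Rib 4 of 4 on the left zone's touch bar (highest heat, right end): a rounded metal ridge 32 mm long across the bar, about 9 mm wide, standing 1.5 mm above the bar's top. This point: middle of its crown; x across the bar, y along it to the left. It moves down with the bar.
- zone_right (a point): Centre of the right cooking zone (a thin grey ring 196 mm across), on the glass, 45 mm above the worktop.
- bar_right (a joint): How far the right zone's touch bar is pressed down (m): 0 at rest, 0.008 bottomed. The bar moves straight down as one piece on a soft spring (about 0.5 N to start, 4 N at the bottom, hard below that) and springs back when let go.
- bar_right_mid (a point): Middle of the top face of the right zone's touch bar: a dark grey bar 36 mm (x) by 200 mm (y, along the hob's y), its top 10 mm above the glass at rest. It carries four raised metal ribs across it, 56 mm apart, that grow longer from the low end (left, +y) to the high end (right, -y).
- rib_right_1 (a point): Rib 1 of 4 on the right zone's touch bar (lowest heat, left end): a rounded metal ridge 14 mm long across the bar, about 9 mm wide, standing 1.5 mm above the bar's top. This point: middle of its crown; x across the bar, y along it to the left. It moves down with the bar.
- rib_right_2 (a point): Rib 2 of 4 on the right zone's touch bar (second): a rounded metal ridge 20 mm long across the bar, about 9 mm wide, standing 1.5 mm above the bar's top. This point: middle of its crown; x across the bar, y along it to the left. It moves down with the bar.
- rib_right_3 (a point): Rib 3 of 4 on the right zone's touch bar (third): a rounded metal ridge 26 mm long across the bar, about 9 mm wide, standing 1.5 mm above the bar's top. This point: middle of its crown; x across the bar, y along it to the left. It moves down with the bar.
- rib_right_4 (a point): Rib 4 of 4 on the right zone's touch bar (highest heat, right end): a rounded metal ridge 32 mm long across the bar, about 9 mm wide, standing 1.5 mm above the bar's top. This point: middle of its crown; x across the bar, y along it to the left. It moves down with the bar.
Things that resemble listed ones, but are neither listed nor needed, are in the scene too. Several things have the shape of the shaker; the one meant has the colours described above.

How it is judged:
By the outcome, as a careful person would: the job done as asked, in the order asked, and still so for the second after the job is handed in, while the arm keeps its last pose, push and grip.
It also fails if it takes over 35 s, if anything falls off the work surface, if the arm or the gripper's body presses on something with over 40 N, if the wrist force passes 120 N, or if a joint passes its speed limit or range.

## Working session

There is one attempt and no reset: what is moved stays moved. The work goes in short steps, Python scripts to look and compute and a tool call to move; the robot and the scene stay as the last step left them, time stands still between calls to the robot, and variables do not carry over. Pictures are saved under pics/ and viewed, and the job is handed in when it is done.

Besides the shell and the picture viewer there is one more tool, called by a JSON object that holds its "method" and its "body", one argument or row to a line. play_rows: Moves the arm, as the interface text tells. Its arguments: {"type":"object","properties":{"increments":{"type":"array"},"newtons":{"type":"number"}},"required":["increments"]}

```bash
mkdir -p pics
python3 - <<'E'
from workcell import env
import cv2
for n in ["scene","side","wrist"]:
    s=env.state(); im=env.grab_frame(n); cv2.imwrite(f"pics/{n}0.png",im[:,:,::-1])
    c=env.calibration(n); print(n,c)
print(s)
E
```

```text
scene {'fx': 387.86429591770843, 'fy': 387.86429591770843, 'cx': 286.68705130920483, 'cy': 216.91116535766878, 'R': array([[ 0.41021001,  0.91197045,  0.00613479],
       [ 0.75367993, -0.33520697, -0.56533428],
       [-0.51351174,  0.23652945, -0.82483908]]), 't': array([-211.89415055, -343.64747701, 1672.00272134])}
side {'fx': 413.7786572254569, 'fy': 413.7786572254569, 'cx': 274.34224191755567, 'cy': 212.82806182448098, 'R': array([[-0.84074302, -0.54141553,  0.00451633],
       [-0.34633697,  0.53136406, -0.7731125 ],
       [ 0.4161753 , -0.65155311, -0.63425284]]), 't': array([ 456.37798724,  218.25325001, 1164.88648098])}
wrist {'fx': 341.89790213541323, 'fy': 341.89790213541323, 'cx': 281.77345417483644, 'cy': 208.475273857896, 'hand_eye': array([[-2.68216968e-04, -9.64713769e-01, -2.63300725e-01,
         7.46360045e+01],
       [ 9.99999954e-01, -2.21466976e-04, -2.07233438e-04,
        -4.64104738e-01],
       [ 1.41608536e-04, -2.63300768e-01,  9.64713784e-01,
        -1.94688963e+02],
       [ 0.00000000e+00,  0.00000000e+00,  0.00000000e+00,
         1.00000000e+00]])}
{'time_s': 0.1, 'qpos': array([-1.14448406e+00,  1.83480905e+01,  8.96981365e+01,  2.37018813e-04,
        7.20420912e+01, -1.14547923e+00]), 'qvel': array([-0.06253146, -0.0958778 , -0.17028227,  0.01416761, -0.16649897,
       -0.05432968]), 'effort': array([ 5.01049108e-04, -4.13330913e+01, -2.32510239e+01,  7.29743019e-02,
        4.21804120e-02, -4.88014211e-05]), 'ee_pos': array([5.74533837e+02, 2.58592199e-02, 1.89811907e+02]), 'ee_rot': array([-1.79911704e+02, -1.99088749e-03,  9.00009204e+01]), 'force': array([ 0.97088099,  0.06416693, -0.43815848]), 'torque': array([-0.00646271, -0.01648233,  0.01033687]), 'gripper_width': 91.3369498938658}
```

View pics/scene0.png

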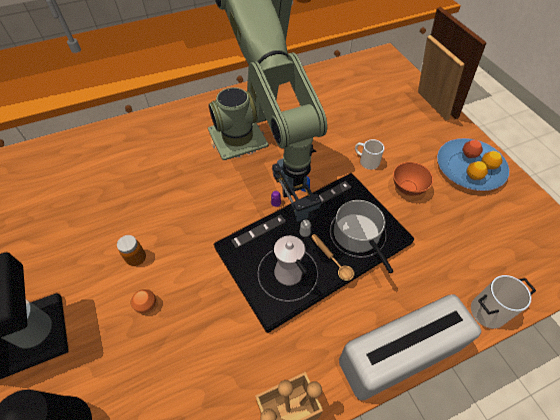

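View pics/side0.png

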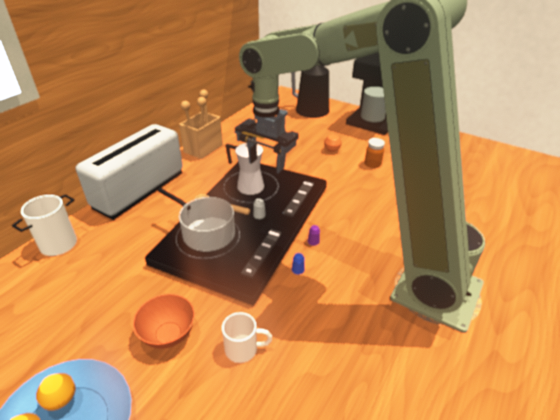

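View pics/wrist0.png

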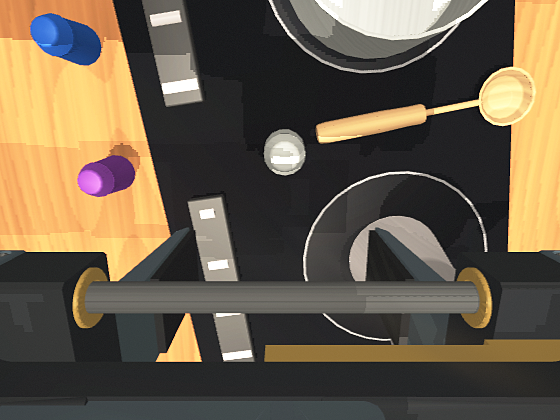

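```bash
cat > h.py <<'E'
from workcell import env
import numpy as np, cv2
from scipy.spatial.transform import Rotation as Ro
def ray(n,uv,s=None):
    c=env.calibration(n); d=np.array([(uv[0]-c['cx'])/c['fx'],(uv[1]-c['cy'])/c['fy'],1.])
    if n=='wrist':
        H=np.array(c['hand_eye']); R=Ro.from_euler('xyz',s['ee_rot'],degrees=True).as_matrix()
        return R@H[:3,3]+s['ee_pos'], R@H[:3,:3]@d
    return -c['R'].T@c['t'], c['R'].T@d
def at(n,uv,z,s=None):
    o,d=ray(n,uv,s); return o+d*(z-o[2])/d[2]
def blobs(im,box,thr,mn=8):
    x0,y0,x1,y1=box; g=im[y0:y1,x0:x1].min(2); m=(g>thr).astype(np.uint8)
    k,l,st,ce=cv2.connectedComponentsWithStats(m)
    return [(ce[i]+[x0,y0],st[i]) for i in range(1,k) if st[i][4]>=mn]
E
python3 - <<'E'
from h import *
s=env.state()
for n,boxes in {'wrist':[(145,0,205,105),(190,195,245,362)],'side':[(240,228,285,280),(285,180,316,216)],'scene':[(315,180,355,210),(230,210,290,248)]}.items():
    im=cv2.imread(f'pics/{n}0.png')
    for b in boxes:
        print(n)
        for c,st in blobs(im,b,140): print(c.round(1),st[2:],at(n,c,56.5,s).round(1))
# shaker & pan rough
print(at('wrist',(285,160),45,s),at('side',(208,248),45))
cv2.imwrite('pics/sidez.png',cv2.resize(cv2.imread('pics/side0.png')[170:300,140:340],None,fx=4,fy=4))
E
```

```text
wrist
[165.3  17.9] [ 32  17 371] [473.3 155.7  56.5]
[181.6  81. ] [  40   52 1227] [483.4 104.4  56.5]
wrist
[212.6 239.3] [  47   83 2498] [503.4 -47.5  56.5]
[226.1 314.1] [25  4 75] [ 513.3 -133.9   56.5]
[243.2 317.1] [3 8 9] [ 531.9 -137.6   56.5]
[233.3 355.1] [ 23  11 173] [ 519.2 -186.2   56.5]
side
[273.4 233.1] [10  5 34] [481.1 101.4  56.5]
[266.1 244.8] [ 7  3 10] [471.3 156.5  56.5]
[248.5 270.3] [ 5  4 15] [455.9 267.6  56.5]
side
[307.7 183.3] [ 8  4 23] [ 521.9 -185.1   56.5]
[301.8 191.8] [ 7  4 20] [ 514.1 -130.3   56.5]
[295.6 200.9] [ 6  3 15] [505.9 -73.9  56.5]
[289.4 210.3] [4 3 9] [497.3 -19.7  56.5]
scene
[344.5 184.9] [4 3 8] [456.5 264.2  56.5]
scene
[279.  219.2] [3 4 8] [499.3 -22.3  56.5]
[265.3 226.2] [ 4  5 13] [506.8 -77.4  56.5]
[251.2 233.7] [ 5  7 18] [ 515.5 -133.4   56.5]
[282.6 242. ] [ 16  12 138] [589.4 -48.5  56.5]
[236.6 241. ] [ 6  8 21] [ 522.7 -188.9   56.5]
[577.07875793  31.76508857  45.        ] [614.97409415 252.01922163  45.        ]
```

View pics/sidez.png

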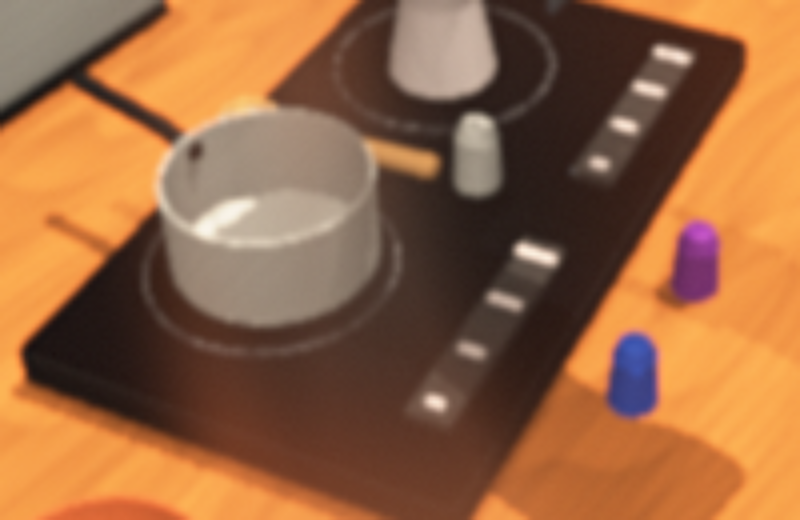

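{"method": "play_rows", "body": {
  "increments": [
    [0,0,0,0,1],
    [-10,10,0,0,1],
    [-20,15,0,0,1],
    [-25,20,0,0,1],
    [-25,20,0,0,1],
    [-10,10,0,0,1],
    [0,0,0,0,1],
    [0,0,0,0,1]
  ],
  "newtons": 10
}}

```text
time_s: 1.15
ee_pos: [485.8, 74.7, 190.7]
ee_rot: [179.9, 0.0, 90.0]
force: [0.3, 0.2, 0.0]
gripper_width: 14.1
```

Run:
```python
from h import *
s=env.state(); im=env.grab_frame('wrist')[:,:,::-1]; cv2.imwrite('pics/w1.png',im)
print(s['ee_pos'],s['ee_rot'],s['force'],s['gripper_width'],s['time_s'])
np.save('s1.npy',s,allow_pickle=True)
```

```text
[485.83633363  74.74468234 190.67500224] [1.79944052e+02 1.48896551e-02 8.99930006e+01] [0.25789764 0.23303964 0.02911888] 14.14085967819135 1.15
```

View pics/w1.png

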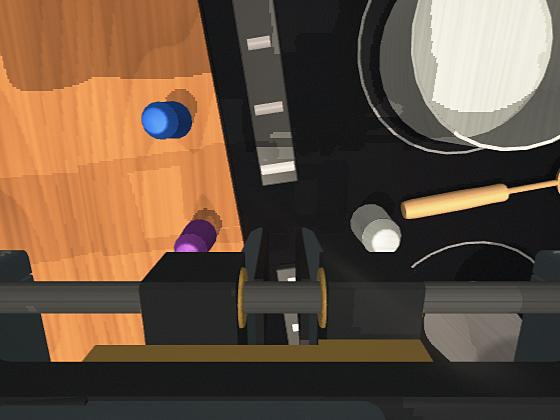

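Run:
```python
from h import *
s=np.load('s1.npy',allow_pickle=True).item(); im=cv2.imread('pics/w1.png')
for c,st in blobs(im,(238,0,299,180),175,20): print(c.round(1),st[2:],at('wrist',c,56.5,s).round(1))
for uv in [(367,210),(181,250),(160,120)]: print(at('wrist',uv,45,s).round())
```

```text
[259.6  41.6] [22 10 70] [465.9 211.8  56.5]
[268.1 106.4] [ 27  10 124] [472.8 157.1  56.5]
[277.4 167.5] [ 34  14 303] [481.2 100.6  56.5]
[574.  55.  45.]
[378.  11.  45.]
[368. 145.  45.]
```

{"method": "play_rows", "body": {
  "increments": [
    [-2,10,0,-5,1],
    [-3,22,0,-9,1],
    [-4,26,-5,-9.5,1],
    [-4,28,-10,-10,1],
    [-4,28,-15,-10,1],
    [-4,28,-15,-10,1],
    [-4,26,-15,-10,1],
    [-3,20,-10,-9,1],
    [-1.5,10,-10,-9,1],
    [0,0,0,0,1],
    [0,0,0,0,1]
  ]
}}

```text
time_s: 2.58
ee_pos: [456.2, 272.6, 110.7]
ee_rot: [180.0, -0.0, 8.6]
force: [0.3, -0.3, 0.2]
gripper_width: 0.7
```

Run:
```python
from h import *
s=env.state(); print(s['ee_pos'],s['ee_rot'],s['force'],s['gripper_width'],s['time_s'])
im=env.grab_frame('side')[:,:,::-1]; cv2.imwrite('pics/s2.png',cv2.resize(im[110:310,140:400],None,fx=3,fy=3))
```

```text
[456.17196339 272.58896915 110.72759769] [ 1.79985939e+02 -1.79181200e-02  8.58773739e+00] [ 0.34544054 -0.31326525  0.2465976 ] 0.7129370946157524 2.575
```

View pics/s2.png

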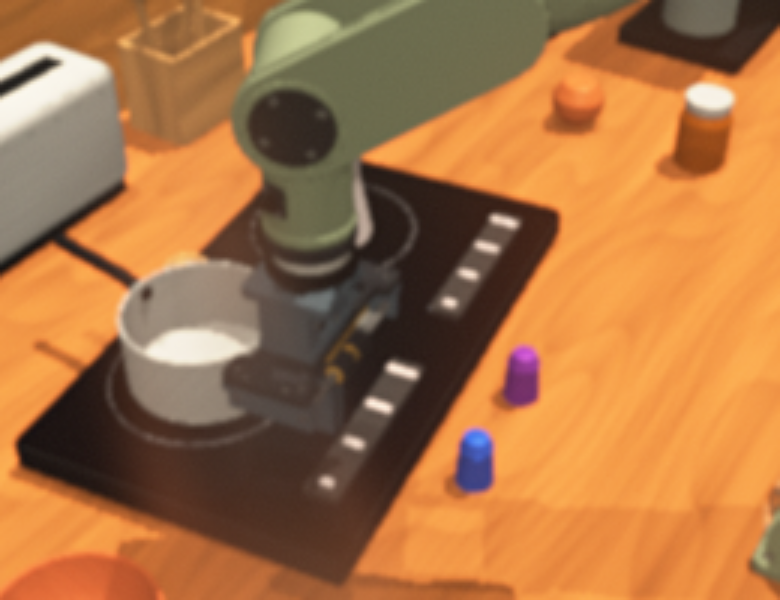

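Run:
```python
from h import *
c=env.calibration('side')
for X in [(456,272.6,96.7),(456,272.6,190),(456,272.6,56)]:
    p=c['R']@np.array(X)+c['t']; u=c['fx']*p[0]/p[2]+c['cx'];v=c['fy']*p[1]/p[2]+c['cy']; print(u,v,(u-140)*3,(v-110)*3)
```

```text
246.84123789196371 261.19365563935196 320.52371367589114 453.5809669180559
245.46595931436812 235.653368847084 316.3978779431044 376.960106541252
247.39650523778647 271.50552080596265 322.1895157133594 484.51656241788794
```

Run:
```python
from h import *
im=env.grab_frame('side')[:,:,::-1]
z=cv2.resize(im[210:290,200:300],None,fx=7,fy=7,interpolation=cv2.INTER_NEAREST)
z=np.clip(z.astype(float)*2.5,0,255).astype(np.uint8)
cv2.imwrite('pics/s3.png',z)
```

```text
(no output)
```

View pics/s3.png

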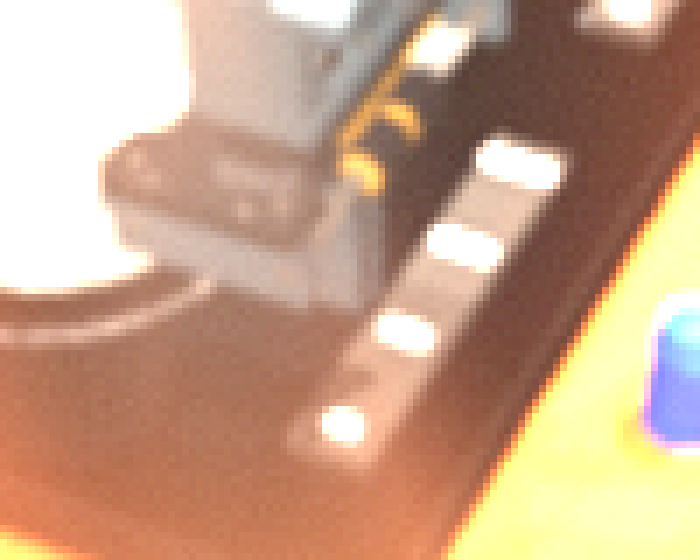

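{"method": "play_rows", "body": {
  "increments": [
    [0,0,-10,0,1],
    [0,0,-14,0,1],
    [0,0,-10,0,1],
    [0,0,-2,0,1],
    [0,0,0,0,1],
    [0,0,0,0,1],
    [0,0,0,0,1]
  ]
}}

```text
time_s: 3.55
ee_pos: [455.7, 273.2, 74.9]
ee_rot: [-180.0, -0.0, 8.5]
force: [-0.9, 0.9, 0.5]
gripper_width: 0.5
```

Run:
```python
from h import *
s=env.state(); print(s['ee_pos'],s['force'],s['gripper_width'],s['time_s'])
for n,(x0,y0,x1,y1) in {'side':(200,200,310,290),'scene':(270,140,410,240),'wrist':(0,0,560,420)}.items():
    im=env.grab_frame(n)[:,:,::-1][y0:y1,x0:x1]
    f=1 if n=='wrist' else 5
    z=cv2.resize(im,None,fx=f,fy=f,interpolation=cv2.INTER_CUBIC)
    cv2.imwrite(f'pics/d_{n}.png',np.clip(z.astype(float)*(1.8 if f>1 else 1),0,255).astype(np.uint8))
```

```text
[455.74124266 273.16639834  74.94108613] [-0.89701371  0.86921951  0.50751538] 0.45392763858990487 3.55
```

View pics/d_side.png

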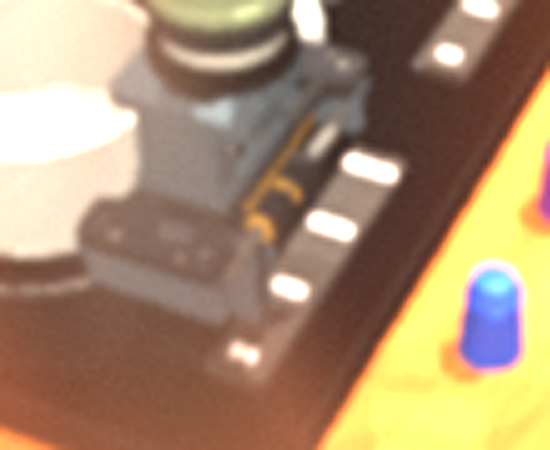

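View pics/d_scene.png

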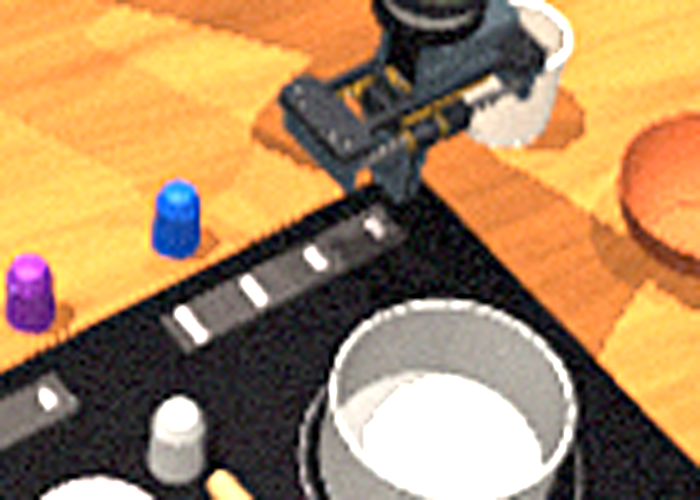

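View pics/d_wrist.png

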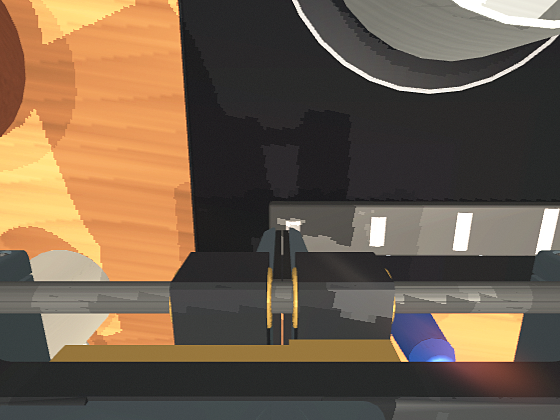

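Run:
```python
from h import *
s=env.state(); c=env.calibration('wrist'); H=np.linalg.inv(c['hand_eye'])
for p in [(16,0,14),(-16,0,14),(0,0,14),(16,13,14),(16,-13,14)]:
    q=H[:3,:3]@np.array(p)+H[:3,3]; print(p,c['fx']*q[0]/q[2]+c['cx'],c['fy']*q[1]/q[2]+c['cy'])
for uv in [(350,180),(345,185)]: print(at('scene',uv,61),at('scene',uv,56.5))
im=cv2.imread('pics/d_wrist.png')
for cc,st in blobs(im,(275,203,560,255),175,20): print(cc.round(1),st[2:],at('wrist',cc,56.5,s).round(1))
for uv in [(270,204),(350,204),(550,204),(350,255)]: print(uv,at('wrist',uv,55,s).round(1))
c=env.calibration('scene')
for X in [(456,273,61)]:
    p=c['R']@np.array(X)+c['t']; print(c['fx']*p[0]/p[2]+c['cx'],c['fy']*p[1]/p[2]+c['cy'])
cv2.imwrite('pics/wz.png',cv2.resize(im[190:270,230:330],None,fx=7,fy=7))
```

```text
(16, 0, 14) 282.4824100624092 209.80090408206232
(-16, 0, 14) 282.4688959126243 256.6467175677326
(0, 0, 14) 282.47552379015593 233.67166404285285
(16, 13, 14) 303.00454384183 209.79857253587213
(16, -13, 14) 261.9617455967906 209.80323546132186
[447.22496216 292.30980584  61.        ] [444.19622848 294.74842266  56.5       ]
[460.80955072 263.26239426  61.        ] [457.83514779 265.58483769  56.5       ]
[547.1 229.3] [ 25  46 625] [482.8 101.5  56.5]
[462.2 231.2] [ 20  38 568] [473.3 156.3  56.5]
[377.3 231. ] [ 18  30 433] [465.1 211.5  56.5]
[293.  224.6] [ 15  10 110] [461.3 267.   56.5]
(270, 204) [472.5 283.8  55. ]
(350, 204) [480.2 232.5  55. ]
(550, 204) [499.3 104.4  55. ]
(350, 255) [445.3 225.4  55. ]
346.6533578229853 183.26480408407878
```

View pics/wz.png

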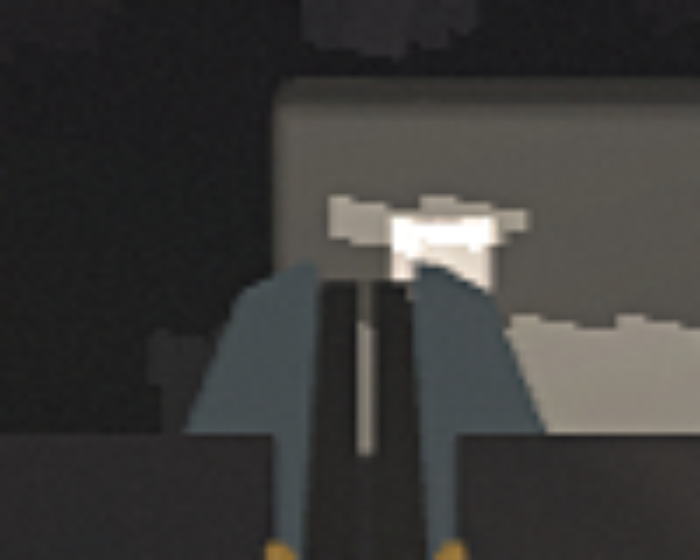

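Run:
```python
from h import *
s=env.state(); 
R=Ro.from_euler('xyz',s['ee_rot'],degrees=True).as_matrix()
im=cv2.imread('pics/d_scene.png')
c=env.calibration('scene'); w=env.calibration('wrist'); H=np.linalg.inv(w['hand_eye'])
for x in (16,10,4):
  for z in (14,0,-10,-15):
    p=c['R']@(R@[x,0,z]+s['ee_pos'])+c['t']; u=(c['fx']*p[0]/p[2]+c['cx']-270)*5; v=(c['fy']*p[1]/p[2]+c['cy']-140)*5
    q=H[:3,:3]@np.array([x,0,z])+H[:3,3]
    print(x,z,'scene zoom',round(u),round(v),'wrist row',round(w['fy']*q[1]/q[2]+w['cy'],1), 'px/mm',round(w['fx']/q[2],2))
    if x!=10: cv2.circle(im,(int(u),int(v)),2,(0,0,255) if x==16 else (0,255,0),-1)
cv2.imwrite('pics/sz.png',cv2.resize(im[100:300,250:550],None,fx=2.6,fy=2.6))
```

```text
16 14 scene zoom 396 230 wrist row 209.8 px/mm 1.58
16 0 scene zoom 399 218 wrist row 216.1 px/mm 1.68
16 -10 scene zoom 401 210 wrist row 221.2 px/mm 1.77
16 -15 scene zoom 402 205 wrist row 223.9 px/mm 1.81
10 14 scene zoom 391 225 wrist row 218.9 px/mm 1.57
10 0 scene zoom 394 213 wrist row 225.7 px/mm 1.67
10 -10 scene zoom 396 204 wrist row 231.2 px/mm 1.75
10 -15 scene zoom 397 200 wrist row 234.1 px/mm 1.8
4 14 scene zoom 386 220 wrist row 227.8 px/mm 1.56
4 0 scene zoom 389 208 wrist row 235.2 px/mm 1.66
4 -10 scene zoom 391 199 wrist row 241.1 px/mm 1.74
4 -15 scene zoom 392 195 wrist row 244.2 px/mm 1.78
```

View pics/sz.png

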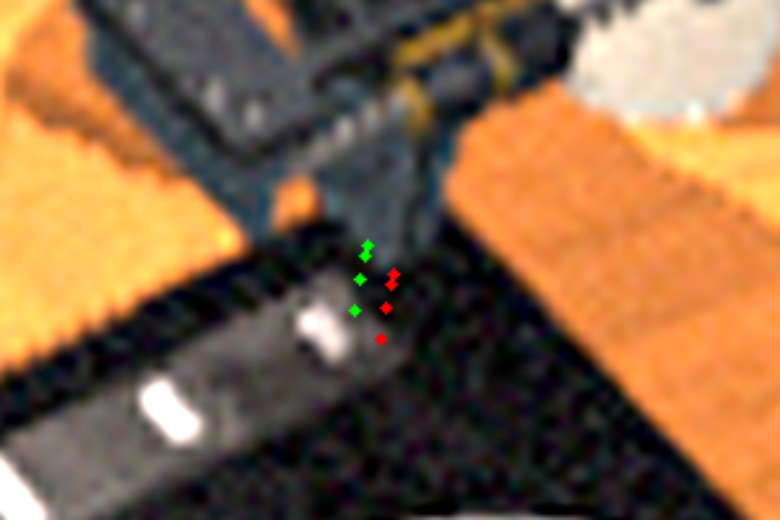

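{"method": "play_rows", "body": {
  "increments": [
    [0,0,-1,0,1],
    [0,0,-1,0,1],
    [0,0,-1,0,1],
    [0,0,-1,0,1],
    [0,0,-1,0,1],
    [0,0,-1,0,1],
    [0,0,0,0,1]
  ]
}}

```text
time_s: 4.58
ee_pos: [455.5, 273.0, 68.5]
ee_rot: [180.0, 0.0, 8.5]
force: [0.3, -0.1, 0.5]
gripper_width: 0.7
```

```bash
cat > st.py <<'E'
from h import *
import sys
s=env.state(); print(s['ee_pos'].round(2),s['force'].round(2),s['torque'].round(3),s['time_s'])
im=env.grab_frame('wrist')[:,:,::-1]; cv2.imwrite(f'pics/{sys.argv[1]}.png',cv2.resize(im[190:270,230:330],None,fx=7,fy=7)); cv2.imwrite(f'pics/{sys.argv[1]}f.png',im)
E
python3 st.py t1
```

```text
[455.46 272.96  68.49] [ 0.28 -0.14  0.54] [-0.011  0.096 -0.068] 4.575
```

View pics/t1.png

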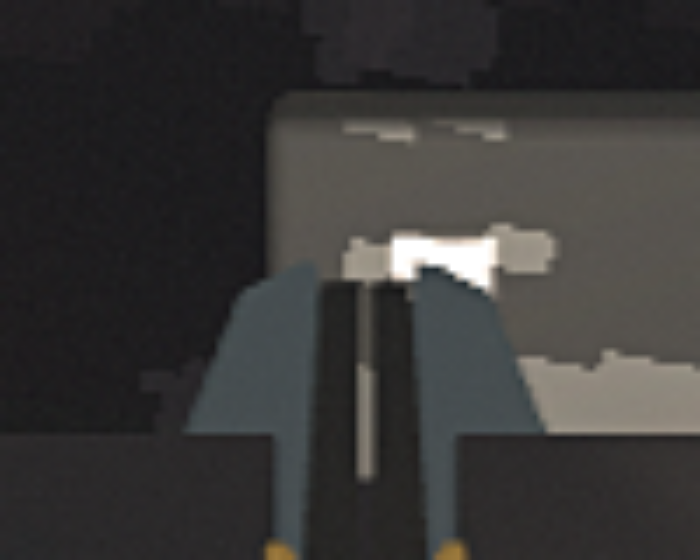

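{"method": "play_rows", "body": {
  "increments": [
    [0,0,-1,0,1],
    [0,0,-1,0,1],
    [0,0,-1,0,1],
    [0,0,0,0,1],
    [0,0,0,0,1]
  ]
}}

```text
time_s: 5.25
ee_pos: [455.5, 273.0, 65.6]
ee_rot: [180.0, -0.0, 8.5]
force: [0.4, 0.0, 0.0]
gripper_width: 0.2
```

```bash
python3 st.py t2
```

```text
[455.55 272.98  65.58] [0.42 0.01 0.02] [-0.006  0.116 -0.013] 5.25
```

View pics/t2.png

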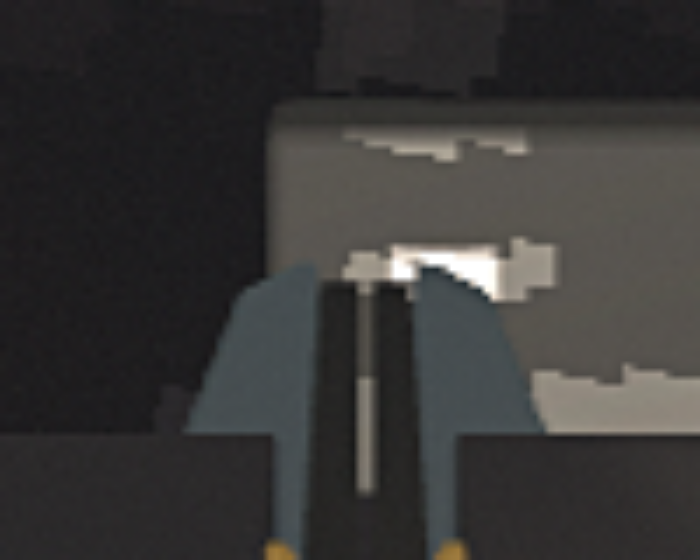

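{"method": "play_rows", "body": {
  "increments": [
    [0,0,-2,0,1],
    [0,0,-2,0,1],
    [0,0,-2,0,1],
    [0,0,-2,0,1],
    [0,0,-1,0,1],
    [0,0,0,0,1],
    [0,0,0,0,1]
  ]
}}

```text
time_s: 6.18
ee_pos: [455.6, 273.0, 56.6]
ee_rot: [180.0, -0.0, 8.5]
force: [-0.3, -0.6, -0.2]
gripper_width: 0.6
```

```bash
python3 st.py t3
python3 - <<'E'
from h import *
im=env.grab_frame('scene')[:,:,::-1][160:220,320:380]
cv2.imwrite('pics/t3s.png',np.clip(cv2.resize(im,None,fx=9,fy=9,interpolation=cv2.INTER_CUBIC).astype(float)*1.8,0,255).astype(np.uint8))
E
```

```text
[455.57 273.03  56.62] [-0.28 -0.63 -0.24] [0.005 0.097 0.008] 6.175
```

View pics/t3.png

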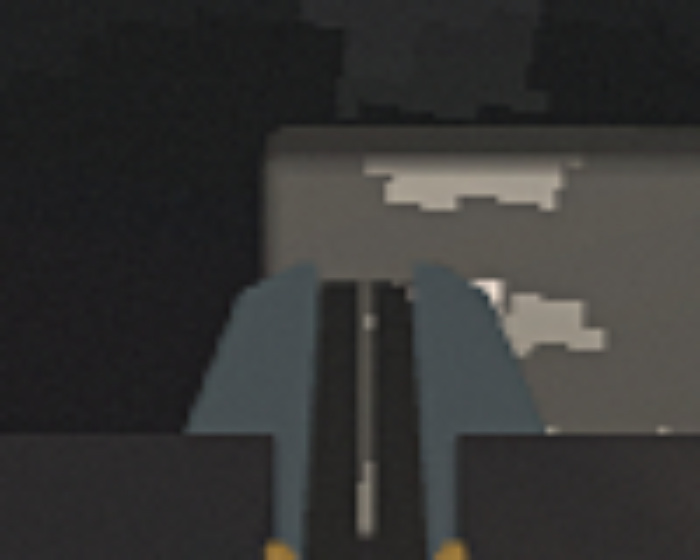

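View pics/t3s.png

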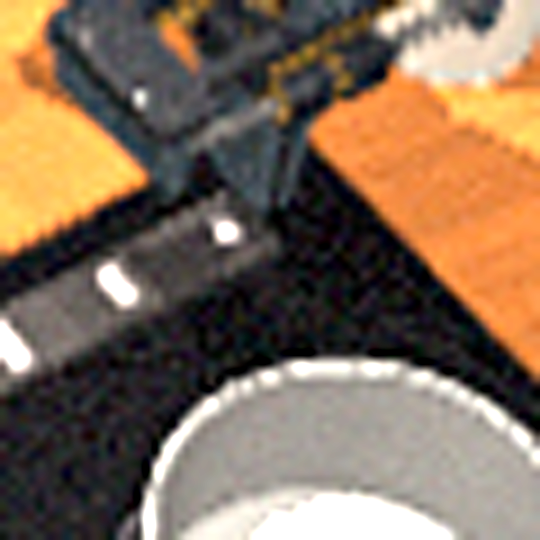

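{"method": "play_rows", "body": {
  "increments": [
    [0,0,-2,0,1],
    [0,0,-2,0,1],
    [0,0,-2,0,1],
    [0,0,-2,0,1],
    [0,0,-1,0,1],
    [0,0,-1,0,1],
    [0,0,0,0,1]
  ]
}}

```text
time_s: 7.15
ee_pos: [455.5, 273.0, 46.5]
ee_rot: [180.0, 0.0, 8.5]
force: [0.1, -0.2, 0.0]
gripper_width: 0.7
```

```bash
python3 st.py t4
python3 - <<'E'
from h import *
im=env.grab_frame('scene')[:,:,::-1][160:220,320:380]
cv2.imwrite('pics/t4s.png',np.clip(cv2.resize(im,None,fx=9,fy=9,interpolation=cv2.INTER_CUBIC).astype(float)*1.8,0,255).astype(np.uint8))
E
```

```text
[455.48 272.99  46.49] [ 0.13 -0.25  0.01] [0.08  0.072 0.02 ] 7.15
```

View pics/t4.png

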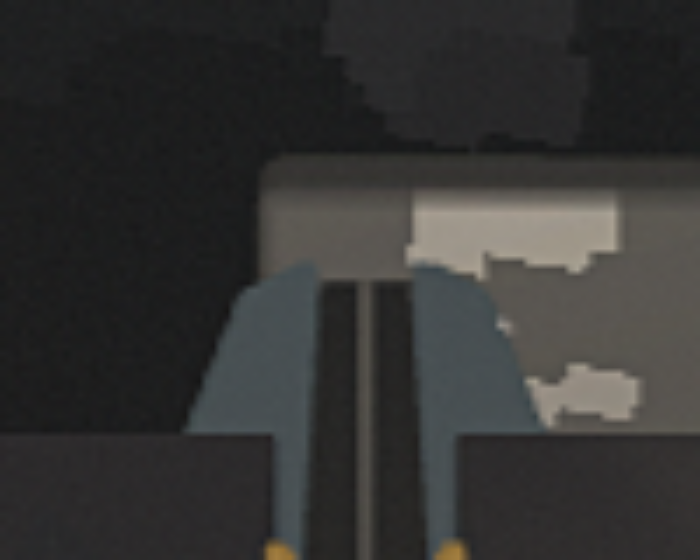

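View pics/t4s.png

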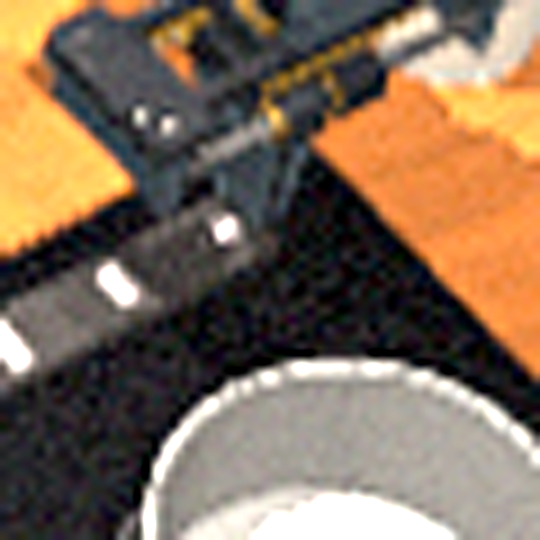

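Run:
```python
from h import *
s=env.state(); R=Ro.from_euler('xyz',s['ee_rot'],degrees=True).as_matrix()
c=env.calibration('scene')
for x in (38,-38):
 for y in (89,-89):
  for z in (-20,-45,-65):
    p=c['R']@(R@[x,y,z]+s['ee_pos'])+c['t']; print(x,y,z,round((c['fx']*p[0]/p[2]+c['cx']-320)*9),round((c['fy']*p[1]/p[2]+c['cy']-160)*9))
```

```text
38 89 -20 123 354
38 89 -45 130 316
38 89 -65 136 284
38 -89 -20 466 171
38 -89 -45 478 132
38 -89 -65 487 100
-38 89 -20 13 229
-38 89 -45 18 190
-38 89 -65 22 159
-38 -89 -20 352 56
-38 -89 -45 361 16
-38 -89 -65 369 -17
```

Run:
```python
from h import *
im=env.grab_frame('scene')[:,:,::-1][120:220,290:410]
cv2.imwrite('pics/t4b.png',np.clip(cv2.resize(im,None,fx=6,fy=6,interpolation=cv2.INTER_CUBIC).astype(float)*2,0,255).astype(np.uint8))
im=env.grab_frame('side')[:,:,::-1][190:290,200:320]
cv2.imwrite('pics/t4c.png',np.clip(cv2.resize(im,None,fx=6,fy=6,interpolation=cv2.INTER_CUBIC).astype(float)*2,0,255).astype(np.uint8))
```

```text
(no output)
```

View pics/t4b.png

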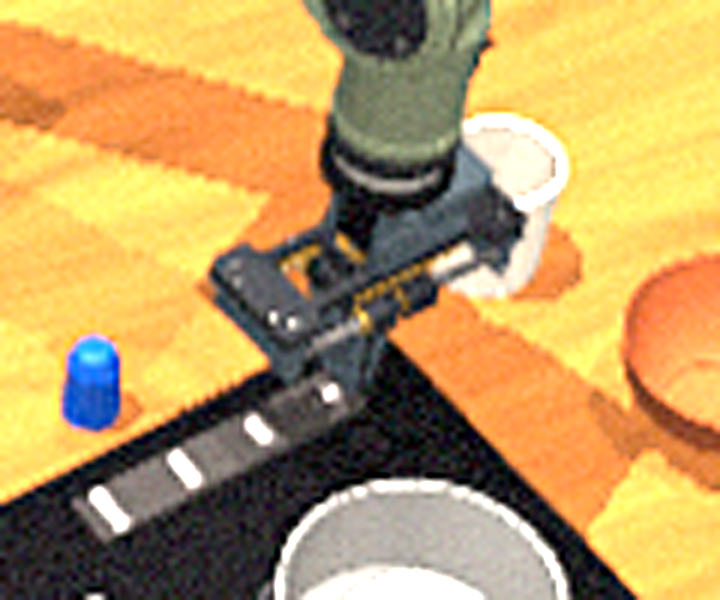

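View pics/t4c.png

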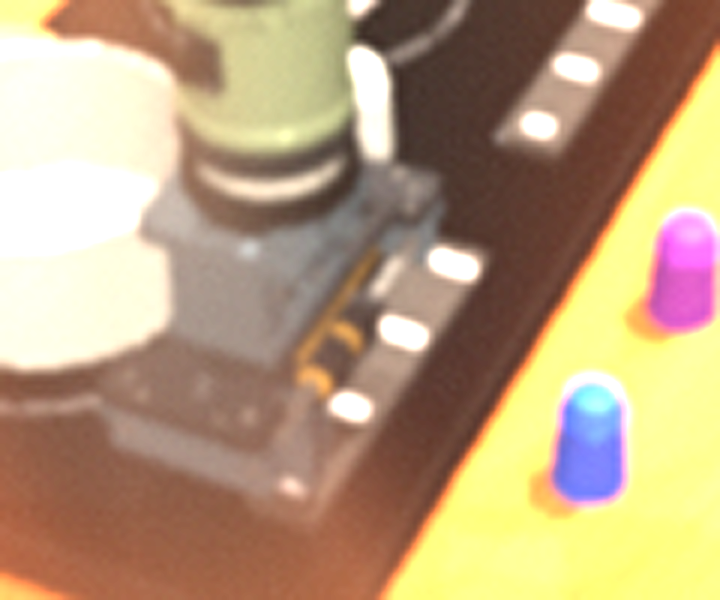

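{"method": "play_rows", "body": {
  "increments": [
    [0,0,-1,0,1],
    [0,0,-1,0,1],
    [0,0,-1,0,1],
    [0,0,-1,0,1],
    [0,0,-1,0,1],
    [0,0,0,0,1],
    [0,0,0,0,1]
  ]
}}

```text
time_s: 8.22
ee_pos: [455.5, 273.0, 41.6]
ee_rot: [180.0, -0.0, 8.5]
force: [-0.5, 0.5, -0.1]
gripper_width: 0.3
```

```bash
python3 st.py t5
```

```text
[455.54 272.99  41.58] [-0.5   0.53 -0.08] [ 0.032  0.129 -0.022] 8.225
```

View pics/t5.png

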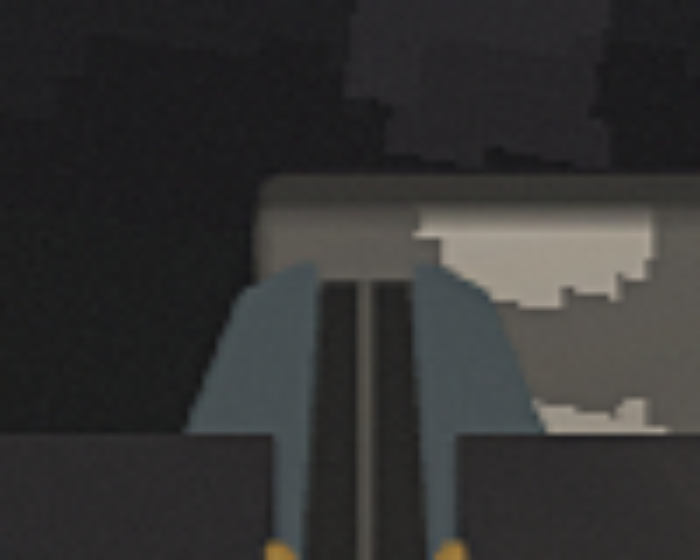

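{"method": "play_rows", "body": {
  "increments": [
    [0,0,-2,0,1],
    [0,0,-2,0,1],
    [0,0,-2,0,1],
    [0,0,-2,0,1],
    [0,0,-2,0,1],
    [0,0,-1,0,1],
    [0,0,0,0,1],
    [0,0,0,0,1]
  ]
}}

```text
time_s: 9.28
ee_pos: [455.5, 273.0, 30.7]
ee_rot: [180.0, -0.0, 8.5]
force: [-0.4, 0.5, 1.1]
gripper_width: 0.3
```

```bash
python3 st.py t6
python3 - <<'E'
from h import *
im=env.grab_frame('scene')[:,:,::-1][120:220,290:410]
cv2.imwrite('pics/t6b.png',np.clip(cv2.resize(im,None,fx=6,fy=6,interpolation=cv2.INTER_CUBIC).astype(float)*2,0,255).astype(np.uint8))
E
```

```text
[455.52 273.03  30.71] [-0.43  0.49  1.08] [-0.058  0.164  0.026] 9.275
```

View pics/t6.png

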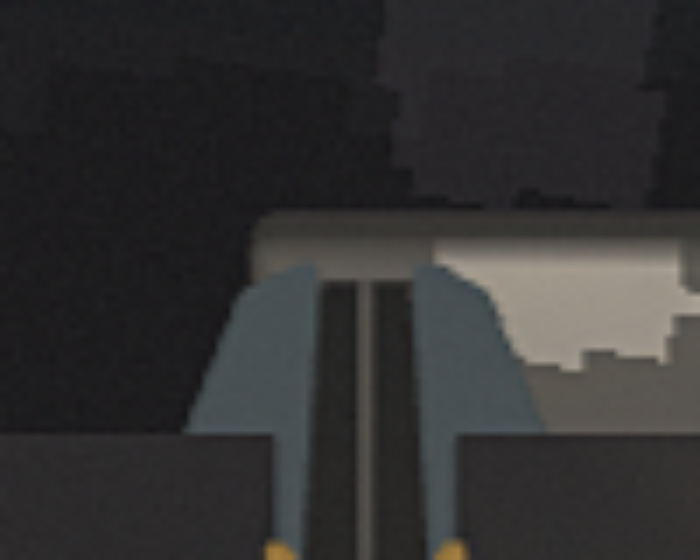

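View pics/t6b.png

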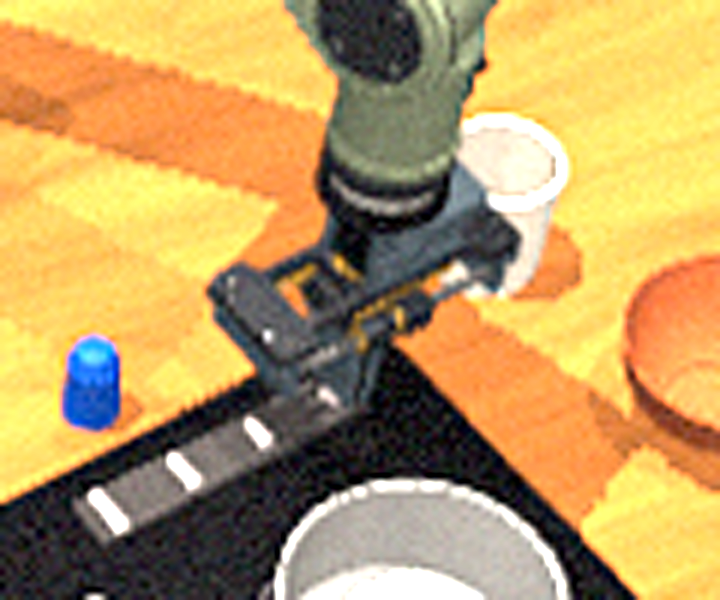

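{"method": "play_rows", "body": {
  "increments": [
    [0,0,-1,0,1],
    [0,0,-1,0,1],
    [0,0,0,0,1]
  ]
}}

```text
time_s: 9.75
ee_pos: [455.5, 273.0, 28.5]
ee_rot: [180.0, 0.0, 8.5]
force: [-0.0, 0.3, 2.0]
gripper_width: 0.8
```

```bash
python3 st.py t7;python3 st.py t7b;python3 st.py t7c
```

```text
[455.52 273.    28.54] [-0.04  0.25  1.98] [-0.052  0.24   0.047] 9.75
[455.54 273.01  28.6 ] [-1.26 -0.03  1.87] [-0.024  0.165  0.017] 9.8
[455.56 272.99  28.61] [-0.86  0.42  2.37] [-0.065  0.201  0.003] 9.85
```

View pics/t7f.png

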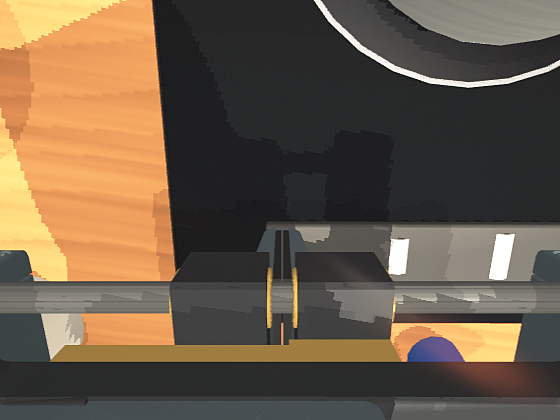

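```bash
python3 - <<'E'
from h import *
s=env.state(); im=cv2.imread('pics/t7f.png')
b=[c for c,st in blobs(im,(380,228,520,285),215,60)]
for c in b:
  print(c.round(1),[at('wrist',c,z,s).round(1)[:2] for z in (56.5,53,49)])
for z in (56.5,53,49):
  # unoccluded far edge of bar x and ribs spacing
  if len(b)>1: print(z,np.linalg.norm(at('wrist',b[0],z,s)-at('wrist',b[1],z,s)))
E
python3 - <<'E'
from h import *
for n,(x0,y0,x1,y1) in {'side':(140,170,340,300),'scene':(270,130,430,250)}.items():
    im=env.grab_frame(n)[:,:,::-1][y0:y1,x0:x1]
    cv2.imwrite(f'pics/e_{n}.png',np.clip(cv2.resize(im,None,fx=4,fy=4,interpolation=cv2.INTER_CUBIC).astype(float)*1.6,0,255).astype(np.uint8))
print(env.state()['force'])
E
```

```text
[501.  256.4] [array([474.6, 159.8]), array([473.5, 157.2]), array([472.2, 154.2])]
[398.  256.4] [array([466.6, 213.3]), array([465.3, 211.8]), array([463.9, 210.1])]
56.5 54.12228909398149
53 55.25810824202421
49 56.55618726835877
[ 0.14025344 -0.11183482  2.35191171]
```

View pics/e_side.png

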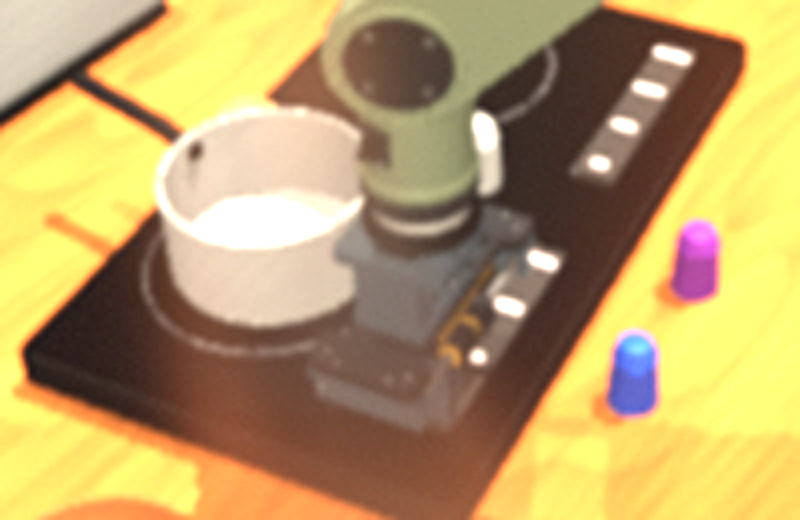

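View pics/e_scene.png

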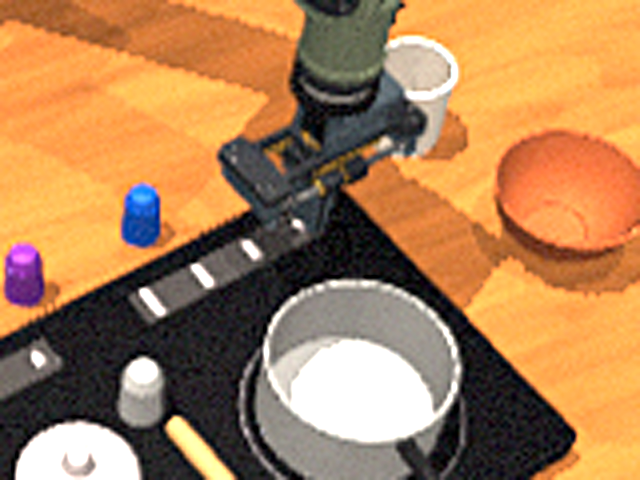

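{"method": "play_rows", "body": {
  "increments": [
    [0.4,-3,0,0,1],
    [0.5,-3,0,0,1],
    [0,0,0,0,1]
  ]
}}

```text
time_s: 10.38
ee_pos: [456.8, 266.9, 28.7]
ee_rot: [-180.0, -0.0, 8.5]
force: [0.5, 0.3, 2.8]
gripper_width: 0.2
```

```bash
python3 st.py u1;python3 st.py u2;python3 st.py u3
```

```text
[456.85 266.88  28.72] [0.5  0.25 2.83] [0.189 0.005 0.005] 10.375
[456.81 266.88  28.71] [0.41 1.14 2.23] [0.137 0.012 0.012] 10.425
[456.84 266.9   28.69] [0.91 1.12 2.69] [ 0.126 -0.047  0.029] 10.475
```

View pics/u3.png

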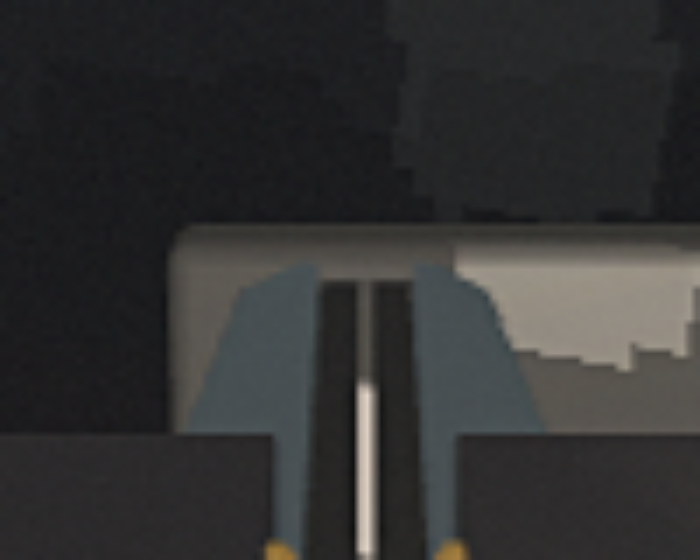

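{"method": "play_rows", "body": {
  "increments": [
    [0.4,-3,-0.3,0,1],
    [0.7,-5,-0.0,0,1],
    [0.9,-6,0,0,1],
    [0.9,-6,0,0,1],
    [0.9,-6,0,0,1],
    [0.9,-6,0,0,1],
    [0.9,-6,0,0,1],
    [0.9,-6,0,0,1],
    [0.9,-6,0,0,1],
    [0.9,-6,0,0,1],
    [0.9,-6,0,0,1]
  ]
}}

```text
time_s: 11.9
ee_pos: [465.7, 204.6, 28.3]
ee_rot: [180.0, -0.0, 8.5]
force: [-0.3, 2.1, 2.5]
gripper_width: 0.6
```

```bash
python3 st.py v1;python3 st.py v2
```

```text
[465.73 204.6   28.32] [-0.32  2.11  2.55] [0.366 0.114 0.041] 11.9
[465.76 203.97  28.3 ] [0.33 0.72 2.58] [0.141 0.065 0.005] 11.95
```

View pics/v2f.png

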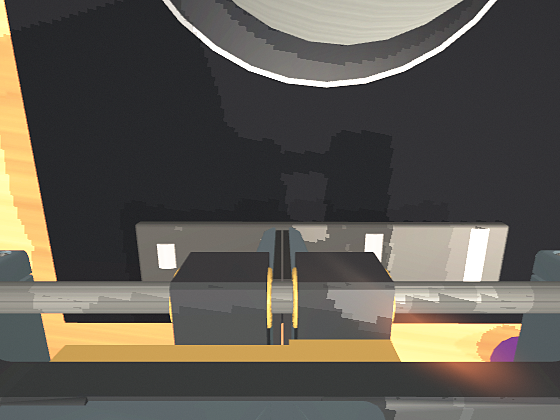

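{"method": "play_rows", "body": {
  "increments": [
    [0.9,-6,0.3,0,1],
    [0.9,-6,0,0,1],
    [0.9,-6,0,0,1],
    [0.9,-6,0,0,1],
    [0.9,-6,0,0,1],
    [0.9,-6,0,0,1],
    [0.9,-6,0,0,1],
    [0.9,-6,0,0,1],
    [0.9,-6,0,0,1],
    [0.9,-6,0,0,1],
    [0.9,-6,0,0,1],
    [0.9,-6,0,0,1],
    [0.9,-6,0,0,1],
    [0.9,-6,0,0,1],
    [0.9,-6,0,0,1],
    [0.9,-6,0,0,1],
    [0.9,-5,0,0,1],
    [0.3,-3,0,0,1],
    [0,0,0,0,1],
    [0,0,0,0,1]
  ]
}}

```text
time_s: 14.5
ee_pos: [481.4, 100.5, 28.6]
ee_rot: [179.9, -0.0, 8.5]
force: [0.5, -1.5, 3.4]
gripper_width: 0.3
```

```bash
python3 st.py w1;python3 st.py w2
python3 - <<'E'
from h import *
for n,(x0,y0,x1,y1) in {'side':(140,150,340,300),'scene':(230,130,430,280)}.items():
    im=env.grab_frame(n)[:,:,::-1][y0:y1,x0:x1]
    cv2.imwrite(f'pics/f_{n}.png',np.clip(cv2.resize(im,None,fx=4,fy=4,interpolation=cv2.INTER_CUBIC).astype(float)*1.6,0,255).astype(np.uint8))
print(env.state()['force'])
E
```

```text
[481.36 100.47  28.61] [ 0.46 -1.53  3.37] [-0.337 -0.018 -0.049] 14.5
[481.37 100.54  28.62] [ 0.33 -1.14  3.07] [-0.318 -0.025 -0.013] 14.55
[ 0.10386656 -1.77459865  2.84440958]
```

View pics/w2.png

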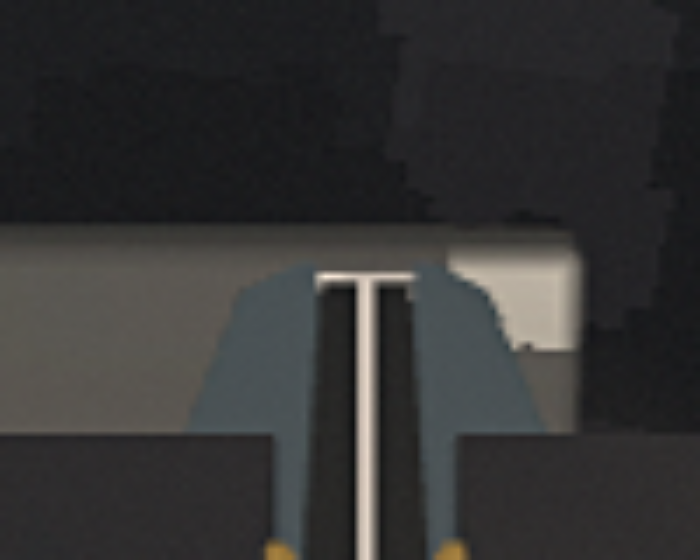

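View pics/f_scene.png

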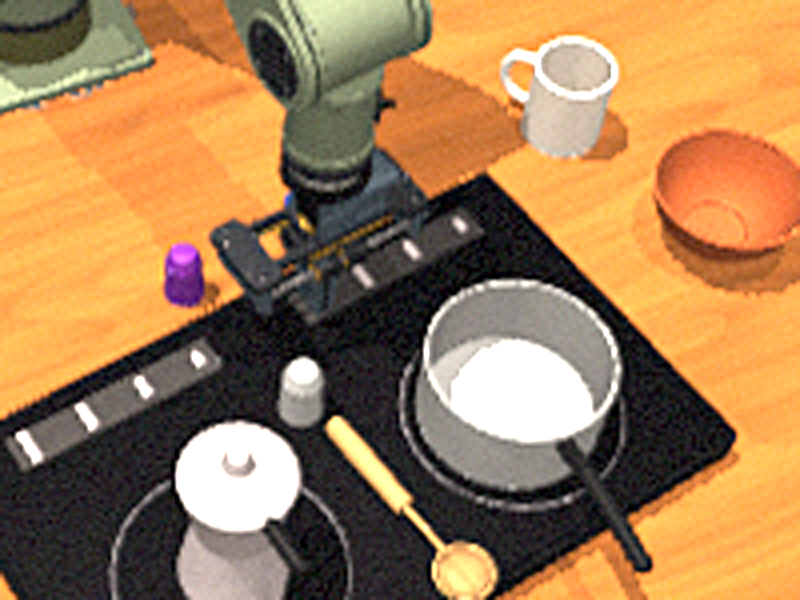

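View pics/f_side.png

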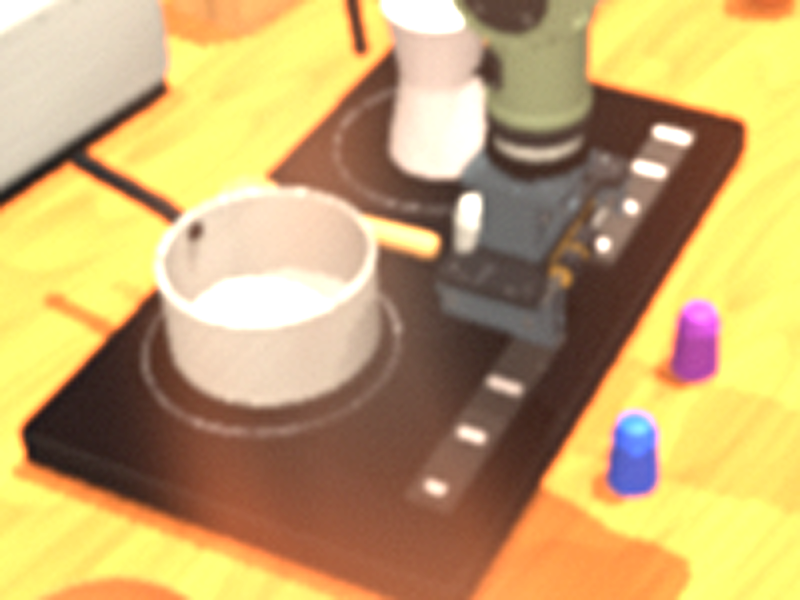

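View pics/w2f.png

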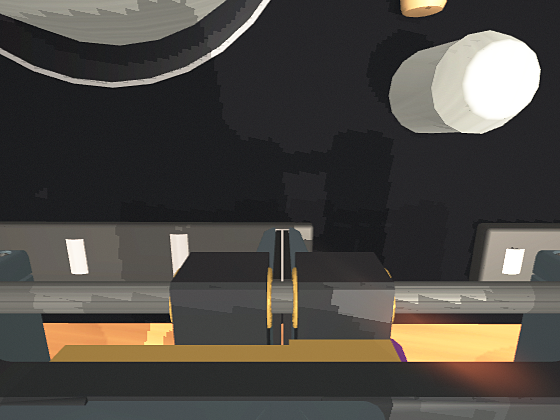

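{"method": "play_rows", "body": {
  "increments": [
    [0,0,0.4,0,1],
    [0,0,0.4,0,1],
    [0,0,0,0,1],
    [0,0,0,0,1]
  ]
}}

```text
time_s: 15.2
ee_pos: [481.2, 101.0, 29.4]
ee_rot: [180.0, 0.0, 8.5]
force: [1.3, -1.5, 1.1]
gripper_width: 0.2
```

```bash
python3 st.py x1;python3 st.py x2; python3 st.py x3; python3 -c "
from h import *
print(env.job_done())"
```

```text
[481.19 101.    29.36] [ 1.28 -1.48  1.14] [-0.241  0.016  0.031] 15.2
[481.18 101.    29.36] [ 0.42 -1.99  2.24] [-0.249  0.019  0.018] 15.25
[481.2  100.99  29.36] [ 0.95 -0.61  2.22] [-0.252  0.001  0.022] 15.3
the job is handed in; nothing more can be done
None
```

The saucepan's heat bar (the left one) has been stroked from the shortest rib to the longest. I handed the job in at about 15.3 s with the closed fingertips resting on the longest rib.

- **Stroke:** I touched down just left of rib 1 and moved along the bar to rib 4. The upward force was 2 to 3.4 N wherever I read it, which is short of bottoming the bar. I then eased off by 0.8 mm.
- **Final check:** The wrist picture showed rib 4 centred under the closed fingers. After easing off, the upward force read 1.1, 2.2 and 2.2 N, so the bar is still lightly pressed. There was also a small sideways force of 0.6 to 2 N, which is probably friction.
- **Surroundings:** The last scene and side pictures showed no sign that the saucepan, coffee pot, shaker, spoon, mug or bowl had moved. The fingers were clear of the other bar. The jar and apple weren't in those pictures, but the arm never went near them.
- **Disagreement:** Contact came with the TCP about 38 mm lower than the stated 14 mm fingertip offset predicts. I found the contact height from force and wrist pictures instead, so the press depth on the ribs is an estimate of about 3.5 to 6 mm out of 8.
- **Slip:** At the start of the stroke I meant to raise the tool slightly and lowered it by 0.3 mm instead. I corrected this near rib 2, where the force was about 2.6 N.

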